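# Hold both start keys of the sole press

### The job

A half sole has just been glued to the shoe in the bench sole press: press it on. With one fingertip on each, push the two small round start keys on the control deck fully down together and keep both down until the pad has come down and pressed the sole for about four seconds without a break, then let go of both keys and move the hand clear so that the pad rises again. Do not push the mushroom-headed vent button, and leave the tin, jar and hammer where they are.

Things in the scene. Friction and masses are not known exactly. Their poses are not given: they have to be found in the camera images.
- sole_press: Bench sole press fixed to the bench, grey paint, 300 mm deep (x) by 470 mm wide (y). Origin: centre of its underside, on the bench. Its +x points away from the operator, +y to the operator's left. The left part is a low control deck, the right part the press itself, over an upturned tan shoe (sole at 166 mm, toe to the operator).
- deck_mid (a point): Centre of the flat top of the control deck, 260 (x) x 190 (y) mm, 85 mm above the bench, at x = 0, y = +140 mm in the frame of sole_press; same axes. On it: the two start keys near the front edge; behind them a round pressure gauge (right, reaching 130 mm above the bench) and the vent button (left).
- crosshead_mid (a point): Middle of the press's crosshead, at x = -60, y = -120, z = 258 mm in the frame of sole_press; same axes. The crosshead spans 245 mm along y; with the cylinder on it, it reaches 318 mm above the bench. Below its ends stand two 25 mm steel columns (y = -215 and -25 mm).
- key_left_top (a point): Centre of the top face of the left start key: a flat black round cap 26 mm across, its top 97 mm above the bench (12 mm above the deck, 8 mm above its 36 mm steel collar) when up. The point moves down with the key. The frame's axes are those of sole_press. In that frame the key is at x = -60, y = +170 mm, that is 60 mm to the left (+y) of the right key, centre to centre.
- key_right_top (a point): The same point of the right start key, an identical key at x = -60, y = +110 mm in the frame of sole_press.
- key_left (a joint): Travel of the left start key in m: 0 up, 0.006 fully down (a hard stop). Spring return: it begins to move at about 2 N and needs about 5 N at full depth. It comes up by itself when let go.
- key_right (a joint): The same for the right start key.
- press_pad (a joint): Travel of the press pad (rubber, 135 x 98 mm) in m: 0 up, 0.022 down on the sole. It comes down by itself, in about 1 s, only while both start keys are down (it is fully down once both are 4.5 mm or deeper), and rises again as soon as either key comes up.
- vent_top (a point): Centre of the top of the vent button, a black mushroom head 40 mm across, 117 mm above the bench, on the control deck at x = +55, y = +185 mm in the frame of sole_press: not to be pushed.
- vent (a joint): Travel of the vent button in m: 0 up, 0.005 pushed.
- glue_tin: Upright metal tin of glue, 72 mm across, 95 mm high, loose on the bench on the left of the control deck. Origin: centre of its underside.
- tack_jar: Low pale jar of tacks with a white lid, 60 mm across, 55 mm high, loose on the bench on the left of the control deck. Origin: centre of its underside.
- hammer: Hammer 260 mm long lying on the bench farther to the left, 26 mm high. Origin: on the bench under its middle; +x towards the head.

How it is judged:
On the way:
1. both start keys are held down by the fingers (each at least 4 mm of its 6 mm) with the pad down on the sole (at least 19 of 22 mm) for 3 s without a break (value of joint each of key_left, key_right above 0.004 m and value of joint press_pad above 0.019 m and contact force between the fingers and key_left above 0.5 N and contact force between the fingers and key_right above 0.5 N), for 3 s.
At the end, for the whole second after the job is handed in: Both start keys are up again (within 1 mm), the pad is up (within 3 mm), the vent button is not pushed (under 2 mm), and tin, jar and hammer are within 20 mm of where they stood (value of joint each of key_left, key_right below 0.001 m and value of joint press_pad below 0.003 m and value of joint vent below 0.002 m and distance of each of glue_tin, tack_jar, hammer from where it was at the start of the episode below 0.02 m); the robot touches nothing.
It fails at once if the vent button is pushed (2 mm or more) (value of joint vent above 0.002 m).
It fails at once if the tin, jar or hammer is moved or lifted by more than 20 mm (distance of any of glue_tin, tack_jar, hammer from where it was at the start of the episode above 0.02 m).
It also fails if it takes over 42 s, if anything falls off the work surface, if the arm or the gripper's body presses on something with over 40 N, if the wrist force passes 120 N, or if a joint passes its speed limit or range.

### The arm

A 6-joint arm with a two-finger parallel gripper is mounted at the origin on the work surface. World frame = base frame: x ahead of the robot, y to its left, z up, the work surface at z = 0. Lengths are in m, angles in rad, forces in N, time in s.
With the tool pointing down it reaches from about 0.35 to 0.85 m from the base axis. Payload 8.1 kg.
Tool frame: the origin (TCP) lies midway between the tips of the shut fingers; the grasp point (between the pads) lies ctrl.grasp_offset behind it (ctrl.grasp_offset is the distance from the TCP to the grasp point, in m); z points along the fingers, y is the direction in which the jaws open and shut (so a half turn about z gives the same grasp; the last joint's range is limited). The gripper opens to 85 mm and grips with 20 to 120 N. Pads are 22 mm wide; open, the fingers measure 114 mm over their backs; the gripper's body (76 mm by 85 mm) begins 54 mm behind the grasp point. The pads swing forward as they close: fully open they stand 13 mm farther back than shut.
Start: joints at [1.151, 0.13, 1.488, -0, 1.523, -0.085], TCP at [0.197, 0.567, 0.231] pointing down, gripper open.
Joint ranges: [-2.96, 2.96], [-0.89, 2.26], [0.02, 2.5], [-1.34, 4.48], [0, 2.73], [-2.66, 2.66]. Speed limits (rad/s): [2.39, 2.39, 2.79, 3.14, 3.14, 3.14].

### API

Orientations are given as a unit quaternion [x, y, z, w].
In Python, from bench import ctrl gives the robot as it stands.
- The arm moves only by the shell command python3 -m inch 'ROWS' [FORCE]. ROWS is a JSON object of lists of equal length, an entry for each row: "fingers": the finger opening in cm, from 0 to 8.54; "dp": the shift along the tool's x, y, z in cm, a list of three; "twist": the turn, a rotation vector about the tool's x, y, z in degrees, a list of three. A call has exactly 10 rows; each row is the pose to reach, as a shift and turn from the pose commanded when the call began, along the tool's axes at that moment; what a row does not reach only later rows make up. A row lasts 1/12 s, in which the tool goes at most 41.7 mm and 7.16 degrees, less where a joint would pass 70% of its speed; a pose out of reach is approached as far as the arm can. A call with a gripper value outside its range is refused whole. The fingers move at their own pace and stop on an object; FORCE is the grip in N (left out, the last holds). Time passes only in rows, so rows that repeat a pose let the fingers close, or fill a call up. It gives the time, the measured TCP pose, the force and the opening at its end, in the units of the state.
- ctrl.observe(): the state, without advancing time (a new reading comes with each control period).
- ctrl.camera(name): name is "scene" or "top" or "wrist"; returns the picture (384x512x3 uint8, red, green, blue); there is no depth.
- ctrl.camera_model(name): a dict with "fx", "fy", "cx", "cy" (pixels), "k1" (the pictures are not rectified: a ray, as slopes to the right and down, at radius r is drawn at 1 + k1 r^2 times it, then the intrinsics apply), "world_to_cam" (4x4, takes a point from world to camera coordinates). Camera axes: x right, y down, z forward; pixel columns grow to the right and rows downward; lengths in m; the calibration is good to about 2 mm. A picture is of the moment at which its call begins: read the wrist's pose just before it. camera_model takes no time and is no camera call; for the wrist camera it gives the pose at the moment of the call.
- ctrl.hand_in(): hands the job in, once; it reports no verdict.
Trained networks look in the newest picture that a camera, given by its name, has taken for a name from the list of things; names that differ only in an ending like _2 or _b are one class to them, and where a whole thing is asked for, a point or a joint stands for the part that bears it (a point fixed in the world has none). Each returns a list of dicts, best first, with "score" (0 to 1); they miss things now and then, are a little off and sometimes report something else, mostly with a low value. They report only what shows in the picture. A call takes as long as a camera call.
- ctrl.spot_in(label, camera): "xy" ([column, row] in pixels, amid what is visible of it).
- ctrl.masks_of(label, camera): "pixels" (384x512 bool, what is visible of it) and "xy" ([column, row] in pixels, amid what is visible of it).
The state is a dict: "clock": time; "q": joint angles; "qvel": joint speeds; "effort": joint torques, N m; "tcp_pos": TCP position; "tcp_rot": TCP orientation; "wrist_force": force on the tool from outside, world axes, zero at the start; "wrist_torque": the same for the moment, N m; "finger_gap": finger opening in m.
Only numpy, scipy, OpenCV 4.12 (cv2) and the standard library are available. Lean on these libraries where they do the work, as an engineer would, in place of code of your own. Each camera call takes 0.05 s, during which the arm holds its last target.

## Working session

There is one attempt and no reset: what is moved stays moved. The work goes in short steps, Python scripts to look and compute and a shell command to move; the robot and the scene stay as the last step left them, time stands still between calls to the robot, and variables do not carry over. Pictures are saved under pics/ and viewed, and the job is handed in when it is done.

```bash
ls; mkdir -p pics; cat > h.py <<'E'
import numpy as np, cv2
from bench import ctrl
def snap(cam,fn):
    m=ctrl.camera_model(cam); im=ctrl.camera(cam); cv2.imwrite('pics/'+fn,im[:,:,::-1]); return m,im
def ray(m,px):
    K=np.array([[m['fx'],0,m['cx']],[0,m['fy'],m['cy']],[0,0,1]])
    d=np.array([(px[0]-m['cx'])/m['fx'],(px[1]-m['cy'])/m['fy']]); u=d.copy()
    for _ in range(30): u=d/(1+m['k1']*(u@u))
    T=np.array(m['world_to_cam']); R,t=T[:3,:3],T[:3,3]
    return -R.T@t, R.T@np.array([u[0],u[1],1])
def at_z(m,px,z):
    o,d=ray(m,px); return o+d*(z-o[2])/d[2]
def proj(m,p):
    T=np.array(m['world_to_cam']); c=T[:3,:3]@np.array(p)+T[:3,3]; u=c[:2]/c[2]; u=u*(1+m['k1']*(u@u))
    return np.array([m['fx']*u[0]+m['cx'],m['fy']*u[1]+m['cy']])
E
python3 - <<'E'
from h import *
s=ctrl.observe(); print({k:np.round(v,4) for k,v in s.items()}, ctrl.grasp_offset)
for c in ['scene','top','wrist']:
    m,im=snap(c,c+'0.png')
    for l,z in [('key_left_top',.097),('key_right_top',.097),('vent_top',.117),('glue_tin',.05),('tack_jar',.03),('hammer',.013)]:
        if c!='top' and l[0]!='k' and l[0]!='v': continue
        for r in ctrl.spot_in(l,c)[:2]: print(c,l,round(r['score'],2),np.round(r['xy'],1),np.round(at_z(m,r['xy'],z),4))
print(ctrl.observe()['clock'])
E
```

```text
pics
{'clock': np.float64(0.0), 'q': array([ 1.1506,  0.1311,  1.4893,  0.    ,  1.523 , -0.0854]), 'qvel': array([-0.0005,  0.0014,  0.    , -0.001 , -0.0011,  0.0001]), 'effort': array([ 4.00000e-04, -5.69394e+01, -5.00551e+01,  0.00000e+00,
        1.42000e-02,  0.00000e+00]), 'tcp_pos': array([0.1969, 0.5662, 0.2303]), 'tcp_rot': array([ 1.666e-01,  9.860e-01, -9.000e-04, -2.000e-04]), 'wrist_force': array([ 0.5586, -0.3191,  0.231 ]), 'wrist_torque': array([-0.0059, -0.0491,  0.0149]), 'finger_gap': np.float64(0.0856)} 0.0187
scene key_left_top 0.7 [211.1 166.8] [ 0.619  -0.0848  0.097 ]
scene key_right_top 0.63 [278.7 236.3] [0.5995 0.2265 0.097 ]
scene vent_top 0.71 [246.9 193.7] [0.5989 0.0767 0.117 ]
top key_right_top 0.4 [315.9 234.9] [ 0.4914 -0.0306  0.097 ]
top vent_top 0.66 [281.8 200.6] [0.5926 0.0656 0.117 ]
top glue_tin 0.59 [245.4 213. ] [0.563  0.1745 0.05  ]
top tack_jar 0.52 [251.6 251.6] [0.4453 0.1596 0.03  ]
top tack_jar 0.25 [205.8 220.1] [0.5455 0.2983 0.03  ]
top hammer 0.62 [206.4 223.9] [0.5341 0.2991 0.013 ]
top hammer 0.16 [301.1 242.9] [0.467  0.0064 0.013 ]
0.75
```

```bash
python3 - <<'E'
import cv2
for c in ['scene0','top0','wrist0']: 
    im=cv2.imread(f'pics/{c}.png'); 
    if c!='wrist0': im=im[90:330,100:420]
    cv2.imwrite(f'pics/{c}_b.png',cv2.resize(im,(800,600),interpolation=cv2.INTER_CUBIC))
E
```

```text
(no output)
```

View pics/top0_b.png

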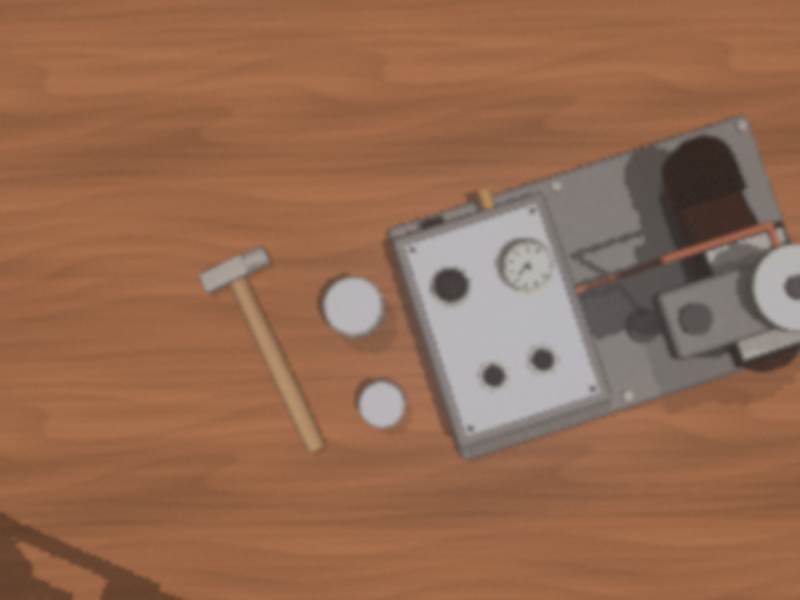

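View pics/scene0_b.png

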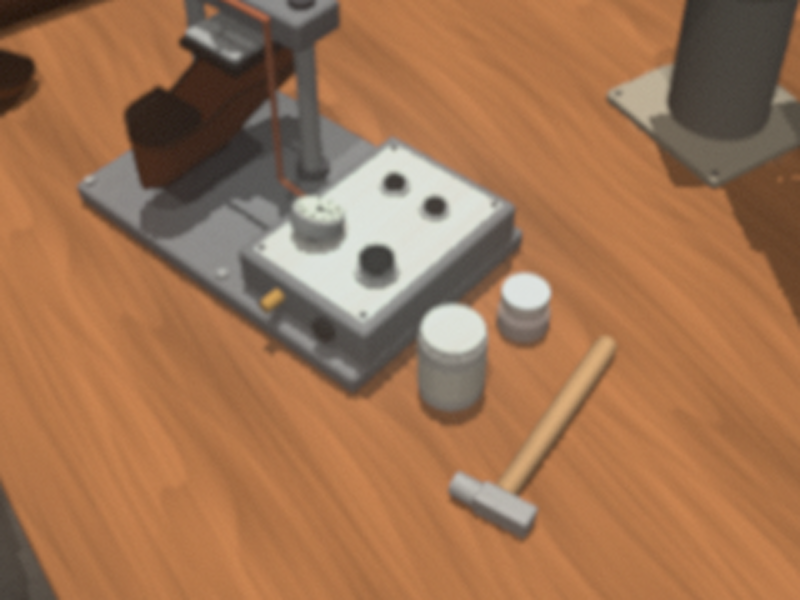

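View pics/wrist0_b.png

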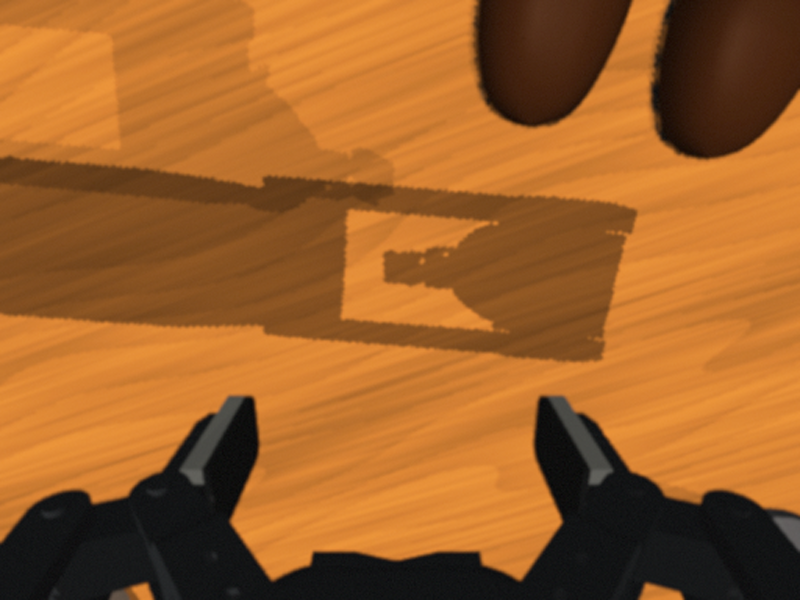

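The top view shows the keys at about (298,240) and (317,234) full-frame, the vent at (281,204) and the gauge at (310,197). In the scene view the keys are at about (258,163) and (274,172). I'll refine these and fit the press pose.

```bash
cat > fit.py <<'E'
from h import *
from scipy.optimize import least_squares
def cen(g,p,r=7):
    x0,y0=int(round(p[0])),int(round(p[1])); w=g[y0-r:y0+r+1,x0-r:x0+r+1].astype(float)
    t=(w.min()+np.median(w))/2; m=(w<t).astype(np.uint8); n,l,s,c=cv2.connectedComponentsWithStats(m)
    i=1+np.argmin(np.hypot(*(c[1:]-r).T)+ (s[1:,4]<5)*99); return c[i]+[x0-r,y0-r], s[i,4]
L={'L':(-.06,.17,.096),'R':(-.06,.11,.096),'V':(.055,.185,.114)}
obs=[]
for cam,g0 in [('top',{'L':(297.6,240.4),'R':(316.8,233.6),'V':(280,204)}),('scene',{'L':(274,172.4),'R':(258,162.8)})]:
    m=ctrl.camera_model(cam); g=cv2.cvtColor(cv2.imread(f'pics/{cam}0.png'),cv2.COLOR_BGR2GRAY)
    for k,p in g0.items():
        c,a=cen(g,p,9 if k=='V' else 6); obs.append((m,k,c)); print(cam,k,np.round(c,1),a,np.round(at_z(m,c,L[k][2]),4))
def W(v,k):
    x,y,z=L[k]; c,s=np.cos(v[2]),np.sin(v[2]); return np.array([v[0]+c*x-s*y,v[1]+s*x+c*y,z])
f=lambda v:np.concatenate([proj(m,W(v,k))-c for m,k,c in obs])
for sel in (slice(None),slice(0,3)):
    o=obs; obs=o[sel]; r=least_squares(f,[.55,-.1,.33]); print('fit',np.round(r.x,4),np.round(r.fun,2),np.round(W(r.x,'L'),4),np.round(W(r.x,'R'),4)); obs=o
E
python3 fit.py
```

```text
top L [297.1 239.9] 50 [0.4786 0.0244 0.096 ]
top R [316.6 233.5] 53 [ 0.4952 -0.0328  0.096 ]
top V [279.8 203.6] 131 [0.5843 0.0715 0.114 ]
scene L [273.6 172.1] 47 [0.4821 0.0281 0.096 ]
scene R [257.4 162.6] 42 [ 0.499  -0.0297  0.096 ]
fit [ 0.5852 -0.1207  0.2876] [-0.31 -0.27 -0.19 -0.41 -0.28 -0.4   0.24 -0.94  0.27 -0.83] [0.4794 0.0253 0.096 ] [ 0.4964 -0.0323  0.096 ]
fit [ 0.5841 -0.1215  0.2872] [-0.06  0.09  0.07 -0.04 -0.01 -0.05] [0.4784 0.0246 0.096 ] [ 0.4954 -0.033   0.096 ]
```

```bash
cat > go.py <<'E'
import sys
from h import *
from scipy.spatial.transform import Rotation as R
def to(p,yaw):  # tool down, tool y along press y, x = -press x
    s=ctrl.observe(); r=R.from_quat(s['tcp_rot']); c,sn=np.cos(yaw),np.sin(yaw)
    T=np.array([[-c,-sn,0],[-sn,c,0],[0,0,-1]]).T.copy(); T=np.stack([[-c,-sn,0],[-sn,c,0],[0,0,-1]],1)
    print('t',round(float(s['clock']),2),'tcp',np.round(s['tcp_pos'],4),'F',np.round(s['wrist_force'],1),'gap',round(float(s['finger_gap']),4))
    print('dp cm',np.round(r.inv().apply(np.array(p)-s['tcp_pos'])*100,2),'twist deg',np.round((r.inv()*R.from_matrix(T)).as_rotvec(degrees=True),2))
if __name__=='__main__': to([float(a) for a in sys.argv[1:4]],float(sys.argv[4]))
E
python3 go.py .4872 -.0038 .20 .2875
python3 -c "
from h import *
m=ctrl.camera_model('wrist');T=np.array(m['world_to_cam']);c=-T[:3,:3].T@T[:3,3];print(c,c-ctrl.observe()['tcp_pos'],T[2,:3])"
```

```text
t 0.75 tcp [0.1971 0.5667 0.2313] F [ 0.3 -0.1  0.5] gap 0.0855
dp cm [-46.14 -44.35   3.13] twist deg [  0.     0.   -35.65]
[0.11897579 0.59351083 0.37452103] [-0.07814807  0.02680059  0.14319165] [ 0.30119504 -0.10554325 -0.94770363]
```

```bash
python3 -m inch '{"fingers":[4.8,4.8,4.8,4.8,4.8,4.8,4.8,4.8,4.8,4.8],"dp":[[-1.8,-1.8,0],[-4.1,-4,0],[-6.7,-6.4,0],[-9.2,-8.9,0],[-11.8,-11.3,0],[-14.3,-13.8,0],[-16.8,-16.2,0],[-19.4,-18.6,0],[-21.9,-21.1,0],[-24.4,-23.5,0]],"twist":[[0,0,-2],[0,0,-4],[0,0,-6],[0,0,-8],[0,0,-10],[0,0,-12],[0,0,-14],[0,0,-16],[0,0,-18],[0,0,-20]]}' 30; python3 go.py .4872 -.0038 .20 .2875
```

```text
clock: 1.58
tcp_pos: [0.3508, 0.263, 0.2315]
tcp_rot: [-0.008, 1.0, 0.0, 0.0]
wrist_force: [0.9, 0.3, 0.2]
finger_gap: 0.0484
t 1.58 tcp [0.3508 0.263  0.2315] F [0.9 0.3 0.2] gap 0.0484
dp cm [-13.2  -26.9    3.16] twist deg [ 1.000e-02  4.000e-02 -1.554e+01]
```

```bash
python3 -m inch '{"fingers":[4.8,4.8,4.8,4.8,4.8,4.8,4.8,4.8,4.8,4.8],"dp":[[-1.7,-3.5,0.3],[-3.4,-6.9,0.6],[-5.1,-10.4,1],[-6.8,-13.8,1.4],[-8.5,-17.3,1.8],[-9.9,-20.2,2.2],[-11.2,-22.8,2.6],[-12.2,-24.8,2.9],[-12.9,-26.2,3.1],[-13.2,-26.8,3.1]],"twist":[[0,0,-2],[0,0,-4],[0,0,-6],[0,0,-8],[0,0,-10],[0,0,-12],[0,0,-13.5],[0,0,-14.5],[0,0,-15.2],[0,0,-15.6]]}'; python3 go.py .4872 -.0038 .16 .2875; python3 - <<'E'
from h import *
from fit import W
m,im=snap('wrist','w1.png')
for l in ['key_left_top','vent_top']:
    for r in ctrl.spot_in(l,'wrist')[:3]: print(l,round(r['score'],2),np.round(r['xy'],1),np.round(at_z(m,r['xy'],.097 if l[0]=='k' else .117),4))
for p in [(.4786,.025,.097),(.4957,-.0326,.097)]: print(proj(m,p))
snap('top','t1.png')
E
```

```text
clock: 2.42
tcp_pos: [0.4865, -0.0035, 0.1998]
tcp_rot: [-0.142, 0.99, -0.0, -0.0]
wrist_force: [-0.1, -0.5, 0.3]
finger_gap: 0.048
t 2.42 tcp [ 0.4865 -0.0035  0.1998] F [-0.1 -0.5  0.3] gap 0.048
dp cm [-0.06 -0.05  3.98] twist deg [-0.01 -0.04 -0.14]
top L [297.1 239.9] 50 [0.4786 0.0244 0.096 ]
top R [316.6 233.5] 53 [ 0.4952 -0.0328  0.096 ]
top V [279.8 203.6] 131 [0.5843 0.0715 0.114 ]
scene L [273.6 172.1] 47 [0.4821 0.0281 0.096 ]
scene R [257.4 162.6] 42 [ 0.499  -0.0297  0.096 ]
fit [ 0.5852 -0.1207  0.2876] [-0.31 -0.27 -0.19 -0.41 -0.28 -0.4   0.24 -0.94  0.27 -0.83] [0.4794 0.0253 0.096 ] [ 0.4964 -0.0323  0.096 ]
fit [ 0.5841 -0.1215  0.2872] [-0.06  0.09  0.07 -0.04 -0.01 -0.05] [0.4784 0.0246 0.096 ] [ 0.4954 -0.033   0.096 ]
key_left_top 0.8 [285.7 190.9] [0.4768 0.0217 0.097 ]
vent_top 0.95 [298.3 313.6] [0.5767 0.0644 0.117 ]
[288.81682609 193.91397949]
[217.03676835 194.10717685]
```

View pics/w1.png

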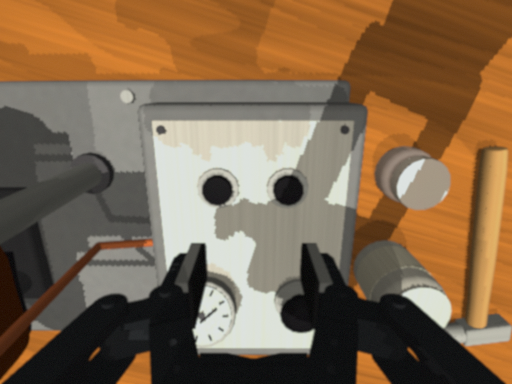

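View pics/t1.png

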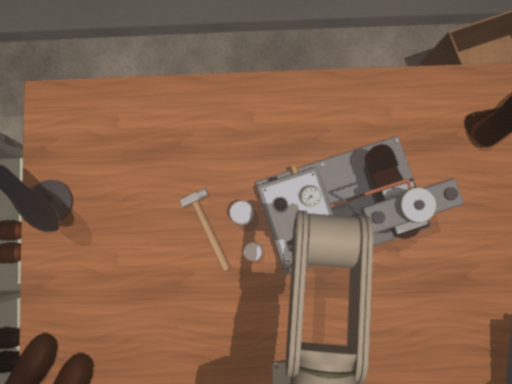

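The wrist view shows the key caps at about (217,190) and (288,190), with the fingers symmetric about column 253. That is close to prediction; refine the centroids.

```bash
python3 - <<'E' | tail -5
from fit import *
m=ctrl.camera_model('wrist'); g=cv2.cvtColor(cv2.imread('pics/w1.png'),cv2.COLOR_BGR2GRAY)
P=[]
for p in [(288,190),(217,190)]:
    t=(g[170:210,190:310]<60).astype(np.uint8); n,l,s,c=cv2.connectedComponentsWithStats(t); c=c+[190,170]
    i=1+np.argmin(np.hypot(*(c[1:]-p).T)); P.append(at_z(m,c[i],.096)); print(c[i],s[i],P[-1])
d=P[0]-P[1]; print('mid',(P[0]+P[1])/2,np.linalg.norm(d),'yaw',np.arctan2(-d[0],d[1]))
E
```

```text
fit [ 0.5852 -0.1207  0.2876] [-0.31 -0.27 -0.19 -0.41 -0.28 -0.4   0.24 -0.94  0.27 -0.83] [0.4794 0.0253 0.096 ] [ 0.4964 -0.0323  0.096 ]
fit [ 0.5841 -0.1215  0.2872] [-0.06  0.09  0.07 -0.04 -0.01 -0.05] [0.4784 0.0246 0.096 ] [ 0.4954 -0.033   0.096 ]
[288.16143498 189.82511211] [ 84   6  29  29 669] [0.47523734 0.02644567 0.096     ]
[216.94025157 189.66981132] [ 13   6  29  29 636] [ 0.49200673 -0.03089786  0.096     ]
mid [ 0.48362203 -0.00222609  0.096     ] 0.05974522965821401 yaw 0.2845042996994318
```

```bash
python3 -m inch '{"fingers":[4.8,4.8,4.8,4.8,4.8,4.8,4.8,4.8,4.8,4.8],"dp":[[0,0,0.8],[0.1,0,1.8],[0.1,0,2.9],[0.1,0,4],[0.1,0,5.1],[0.1,0,6.2],[0.1,0,7.2],[0.1,0,8],[0.1,0,8.6],[0.1,0,9]],"twist":[[0,0,0],[0,0,0],[0,0,0],[0,0,0],[0,0,0],[0,0,0],[0,0,0],[0,0,0],[0,0,0],[0,0,0]]}'; python3 go.py .4855 -.003 .10 .286; python3 - <<'E'
from h import *
m,im=snap('wrist','w2.png'); m,im=snap('scene','s2.png')
cv2.imwrite('pics/s2b.png',cv2.resize(im[100:250,170:370,::-1],(800,600),interpolation=cv2.INTER_CUBIC))
E
```

```text
clock: 3.45
tcp_pos: [0.4849, -0.0018, 0.1092]
tcp_rot: [-0.143, 0.99, 0.0, -0.0]
wrist_force: [0.0, 0.0, 0.0]
finger_gap: 0.0478
t 3.45 tcp [ 0.4849 -0.0018  0.1092] F [0. 0. 0.] gap 0.0478
dp cm [-0.03 -0.13  0.92] twist deg [ 0.02 -0.05  0.02]
```

View pics/w2.png

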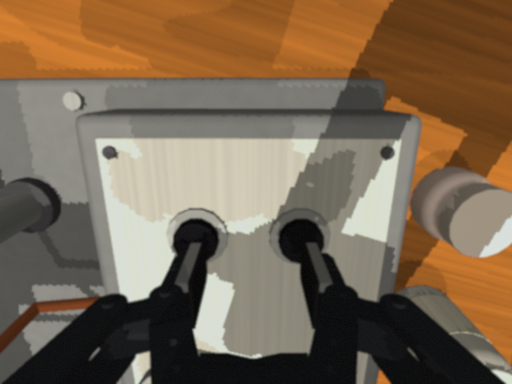

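View pics/s2b.png

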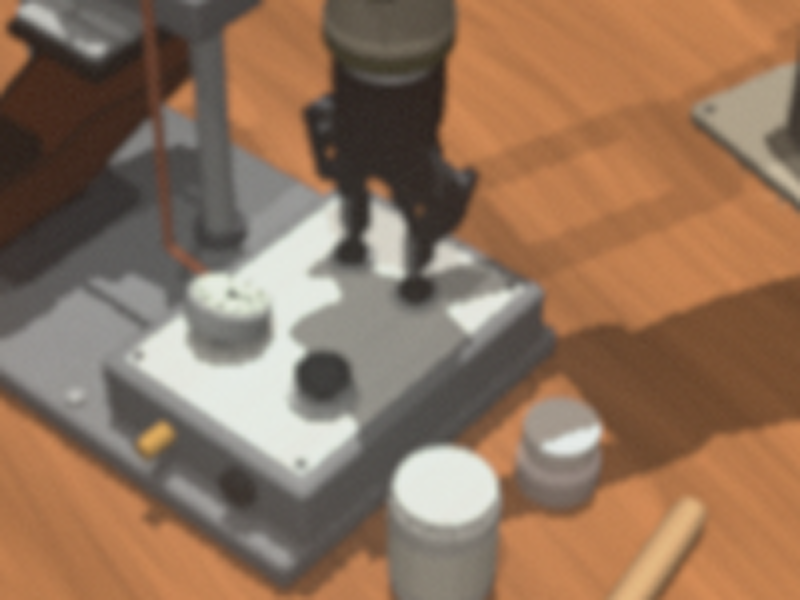

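Both fingertips stand over their keys in both views. The wrist view suggests about 1.5 mm of offset along tool y (fingers mid at 252, keys mid at 248.5), so I'll correct that while descending.

```bash
python3 -m inch '{"fingers":[4.8,4.8,4.8,4.8,4.8,4.8,4.8,4.8,4.8,4.8],"dp":[[0,-0.1,0.1],[0,-0.15,0.3],[0,-0.15,0.5],[0,-0.15,0.7],[0,-0.15,0.9],[0,-0.15,1.05],[0,-0.15,1.2],[0,-0.15,1.3],[0,-0.15,1.4],[0,-0.15,1.4]],"twist":[[0,0,0],[0,0,0],[0,0,0],[0,0,0],[0,0,0],[0,0,0],[0,0,0],[0,0,0],[0,0,0],[0,0,0]]}'; python3 go.py .4855 -.003 .09 .286
```

```text
clock: 4.38
tcp_pos: [0.4855, -0.0032, 0.096]
tcp_rot: [-0.143, 0.99, 0.0, -0.0]
wrist_force: [0.4, 0.4, -0.3]
finger_gap: 0.0479
t 4.38 tcp [ 0.4855 -0.0032  0.096 ] F [ 0.4  0.4 -0.3] gap 0.0479
dp cm [-0.01  0.02  0.6 ] twist deg [ 0.01 -0.02  0.03]
```

```bash
python3 -m inch '{"fingers":[4.8,4.8,4.8,4.8,4.8,4.8,4.8,4.8,4.8,4.8],"dp":[[0,0,0.05],[0,0,0.1],[0,0,0.15],[0,0,0.2],[0,0,0.25],[0,0,0.3],[0,0,0.35],[0,0,0.4],[0,0,0.4],[0,0,0.4]],"twist":[[0,0,0],[0,0,0],[0,0,0],[0,0,0],[0,0,0],[0,0,0],[0,0,0],[0,0,0],[0,0,0],[0,0,0]]}'; python3 go.py .4855 -.003 .09 .286;python3 - <<'E'
from h import *
m,im=snap('wrist','w3.png')
E
```

```text
clock: 5.22
tcp_pos: [0.4857, -0.0033, 0.0924]
tcp_rot: [-0.143, 0.99, -0.0, 0.0]
wrist_force: [-1.7, 0.8, 3.6]
finger_gap: 0.0481
t 5.22 tcp [ 0.4857 -0.0033  0.0924] F [-1.7  0.8  3.6] gap 0.0481
dp cm [0.01 0.03 0.24] twist deg [-0.01  0.01  0.03]
```

View pics/w3.png

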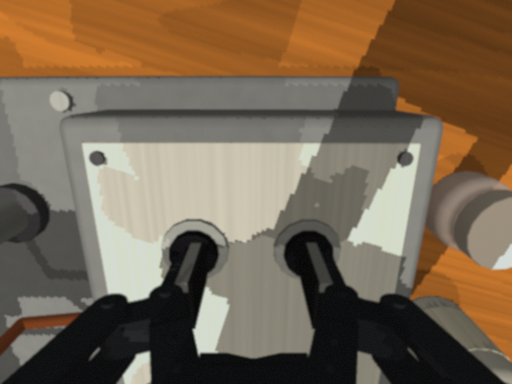

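Contact is just made, at TCP z ≈ 0.0925 with 3.6 N. Press down.

```bash
python3 -m inch '{"fingers":[4.8,4.8,4.8,4.8,4.8,4.8,4.8,4.8,4.8,4.8],"dp":[[0,0,0.1],[0,0,0.2],[0,0,0.3],[0,0,0.4],[0,0,0.5],[0,0,0.6],[0,0,0.65],[0,0,0.7],[0,0,0.7],[0,0,0.7]],"twist":[[0,0,0],[0,0,0],[0,0,0],[0,0,0],[0,0,0],[0,0,0],[0,0,0],[0,0,0],[0,0,0],[0,0,0]]}'; python3 go.py .4855 -.003 .085 .286;python3 - <<'E'
from h import *
m,im=snap('wrist','w4.png')
E
```

```text
clock: 6.1
tcp_pos: [0.4859, -0.0033, 0.0881]
tcp_rot: [-0.143, 0.99, -0.0, 0.0]
wrist_force: [-16.5, 1.6, 29.9]
finger_gap: 0.0482
t 6.1 tcp [ 0.4859 -0.0033  0.0881] F [-16.5   1.6  29.9] gap 0.0482
dp cm [0.03 0.04 0.31] twist deg [-0.01  0.    0.04]
```

View pics/w4.png

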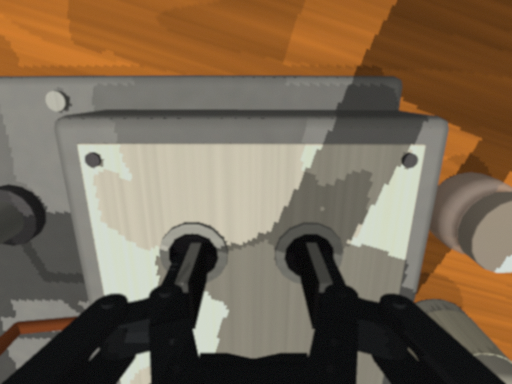

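```bash
python3 -m inch '{"fingers":[4.8,4.8,4.8,4.8,4.8,4.8,4.8,4.8,4.8,4.8],"dp":[[0,0,0],[0,0,0],[0,0,0],[0,0,0],[0,0,0],[0,0,0],[0,0,0],[0,0,0],[0,0,0],[0,0,0]],"twist":[[0,0,0],[0,0,0],[0,0,0],[0,0,0],[0,0,0],[0,0,0],[0,0,0],[0,0,0],[0,0,0],[0,0,0]]}'; python3 - <<'E'
from h import *
s=ctrl.observe(); print(np.round(s['wrist_torque'],2),np.round(s['wrist_force'],1))
m,im=snap('scene','s3.png')
a=cv2.imread('pics/s2.png')[60:210,130:250]; b=im[60:210,130:250,::-1]
cv2.imwrite('pics/s3b.png',cv2.resize(np.hstack([a,b]),(800,500),interpolation=cv2.INTER_CUBIC))
E
```

```text
clock: 6.98
tcp_pos: [0.4859, -0.0033, 0.0881]
tcp_rot: [-0.143, 0.99, -0.0, 0.0]
wrist_force: [-16.4, 0.6, 30.1]
finger_gap: 0.048
[ 0.2   2.78 -0.05] [-16.4   0.6  30.1]
```

View pics/s3b.png

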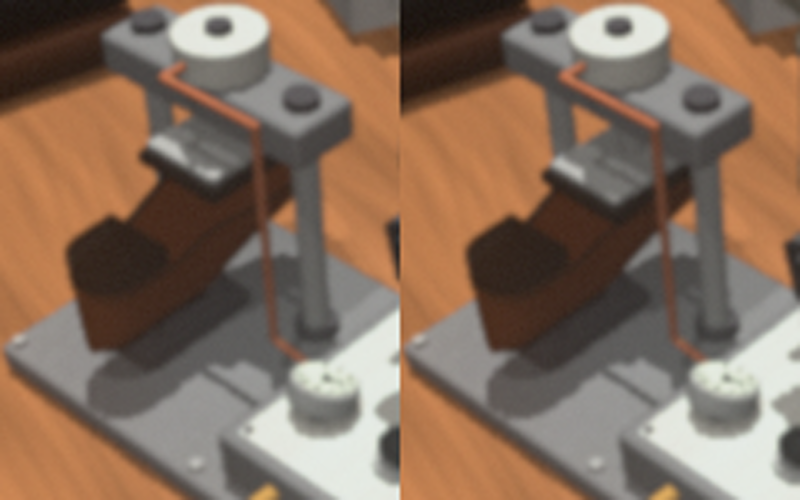

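The pad (left: before, right: now) has come down. I'll check whether that's the full 22 mm while holding.

```bash
python3 -m inch '{"fingers":[4.8,4.8,4.8,4.8,4.8,4.8,4.8,4.8,4.8,4.8],"dp":[[0,0,0],[0,0,0],[0,0,0],[0,0,0],[0,0,0],[0,0,0],[0,0,0],[0,0,0],[0,0,0],[0,0,0]],"twist":[[0,0,0],[0,0,0],[0,0,0],[0,0,0],[0,0,0],[0,0,0],[0,0,0],[0,0,0],[0,0,0],[0,0,0]]}'; python3 - <<'E'
from h import *
m,im=snap('scene','s4.png')
c,s=np.cos(.287),np.sin(.287); x,y=-.06,-.12
P=[.585+c*x-s*y,-.121+s*x+c*y]
print(proj(m,P+[.188]),proj(m,P+[.166]))
g=[cv2.cvtColor(cv2.imread(f'pics/{f}.png'),cv2.COLOR_BGR2GRAY) for f in('s2','s3','s4')]
t=g[0][98:116,172:206]
for k in g:
    # match pad patch below occluders
    r=cv2.matchTemplate(k[90:140,165:225],t,cv2.TM_CCOEFF_NORMED); print(cv2.minMaxLoc(r)[1::2], np.array([165,90])+cv2.minMaxLoc(r)[3])
E
```

```text
clock: 7.87
tcp_pos: [0.4859, -0.0033, 0.0881]
tcp_rot: [-0.143, 0.99, -0.0, 0.0]
wrist_force: [-16.4, 0.3, 30.5]
finger_gap: 0.0483
[198.92059942 104.67358265] [199.55040396 110.69028731]
(0.9999988079071045, (7, 8)) [172  98]
(0.8788842558860779, (7, 14)) [172 104]
(0.8789843320846558, (7, 14)) [172 104]
```

The pad moved 6 px, matching the 6.0 px predicted for 22 mm, so it is fully down and stable. It has been down since about 7.0 s; keep holding.

```bash
python3 -m inch '{"fingers":[4.8,4.8,4.8,4.8,4.8,4.8,4.8,4.8,4.8,4.8],"dp":[[0,0,0],[0,0,0],[0,0,0],[0,0,0],[0,0,0],[0,0,0],[0,0,0],[0,0,0],[0,0,0],[0,0,0]],"twist":[[0,0,0],[0,0,0],[0,0,0],[0,0,0],[0,0,0],[0,0,0],[0,0,0],[0,0,0],[0,0,0],[0,0,0]]}'
python3 -m inch '{"fingers":[4.8,4.8,4.8,4.8,4.8,4.8,4.8,4.8,4.8,4.8],"dp":[[0,0,0],[0,0,0],[0,0,0],[0,0,0],[0,0,0],[0,0,0],[0,0,0],[0,0,0],[0,0,0],[0,0,0]],"twist":[[0,0,0],[0,0,0],[0,0,0],[0,0,0],[0,0,0],[0,0,0],[0,0,0],[0,0,0],[0,0,0],[0,0,0]]}'
python3 -m inch '{"fingers":[4.8,4.8,4.8,4.8,4.8,4.8,4.8,4.8,4.8,4.8],"dp":[[0,0,0],[0,0,0],[0,0,0],[0,0,0],[0,0,0],[0,0,0],[0,0,0],[0,0,0],[0,0,0],[0,0,0]],"twist":[[0,0,0],[0,0,0],[0,0,0],[0,0,0],[0,0,0],[0,0,0],[0,0,0],[0,0,0],[0,0,0],[0,0,0]]}'
python3 - <<'E'
from h import *
m,im=snap('scene','s5.png')
g=[cv2.cvtColor(cv2.imread(f'pics/{f}.png'),cv2.COLOR_BGR2GRAY) for f in('s2','s5')]
t=g[0][98:116,172:206]
for k in g: print(cv2.minMaxLoc(cv2.matchTemplate(k[90:140,165:225],t,cv2.TM_CCOEFF_NORMED)))
E
```

```text
clock: 8.75
tcp_pos: [0.4859, -0.0033, 0.0881]
tcp_rot: [-0.143, 0.99, -0.0, 0.0]
wrist_force: [-17.1, 1.4, 30.8]
finger_gap: 0.048
clock: 9.58
tcp_pos: [0.4859, -0.0033, 0.0881]
tcp_rot: [-0.143, 0.99, -0.0, 0.0]
wrist_force: [-16.2, 0.7, 31.0]
finger_gap: 0.0483
clock: 10.42
tcp_pos: [0.4859, -0.0033, 0.0881]
tcp_rot: [-0.143, 0.99, -0.0, 0.0]
wrist_force: [-16.2, 0.8, 29.8]
finger_gap: 0.0477
(-0.40664973855018616, 0.9999988079071045, (11, 29), (7, 8))
(-0.3784293830394745, 0.8791312575340271, (10, 30), (7, 14))
```

```bash
python3 -m inch '{"fingers":[4.8,4.8,4.8,4.8,4.8,4.8,4.8,4.8,4.8,4.8],"dp":[[0,0,0],[0,0,0],[0,0,0],[0,0,0],[0,0,0],[0,0,0],[0,0,0],[0,0,-0.2],[0,0,-0.7],[0,0,-1.5]],"twist":[[0,0,0],[0,0,0],[0,0,0],[0,0,0],[0,0,0],[0,0,0],[0,0,0],[0,0,0],[0,0,0],[0,0,0]]}'
python3 -m inch '{"fingers":[4.8,4.8,4.8,4.8,4.8,4.8,4.8,4.8,4.8,4.8],"dp":[[0,0,-1],[0,0,-2],[0,0,-3],[0,0,-4],[0,0,-5],[0,0,-6],[0,0,-7],[0,0,-8],[0,0,-8.6],[0,0,-9]],"twist":[[0,0,0],[0,0,0],[0,0,0],[0,0,0],[0,0,0],[0,0,0],[0,0,0],[0,0,0],[0,0,0],[0,0,0]]}'
python3 -m inch '{"fingers":[4.8,4.8,4.8,4.8,4.8,4.8,4.8,4.8,4.8,4.8],"dp":[[0,0,-0.2],[0,0,-0.5],[0,0,-1],[0,0,-1.5],[0,0,-2],[0,0,-2.4],[0,0,-2.7],[0,0,-3],[0,0,-3],[0,0,-3]],"twist":[[0,0,0],[0,0,0],[0,0,0],[0,0,0],[0,0,0],[0,0,0],[0,0,0],[0,0,0],[0,0,0],[0,0,0]]}'
python3 - <<'E'
from h import *
snap('wrist','w6.png'); m,im=snap('scene','s6.png')
g=[cv2.cvtColor(cv2.imread(f'pics/{f}.png'),cv2.COLOR_BGR2GRAY) for f in('s2','s6')]
t=g[0][98:116,172:206]
for k in g: print(cv2.minMaxLoc(cv2.matchTemplate(k[90:140,165:225],t,cv2.TM_CCOEFF_NORMED)))
cv2.imwrite('pics/s6b.png',np.hstack([im[60:360,100:420,::-1],cv2.imread('pics/scene0.png')[60:360,100:420]]))
E
```

```text
clock: 11.3
tcp_pos: [0.485, -0.0032, 0.0998]
tcp_rot: [-0.143, 0.99, 0.0, -0.001]
wrist_force: [-0.7, -0.5, -0.5]
finger_gap: 0.0481
clock: 12.13
tcp_pos: [0.4861, -0.0033, 0.1916]
tcp_rot: [-0.143, 0.99, -0.0, 0.001]
wrist_force: [0.4, -0.3, 0.1]
finger_gap: 0.0482
clock: 12.97
tcp_pos: [0.4857, -0.0033, 0.2204]
tcp_rot: [-0.143, 0.99, -0.0, 0.0]
wrist_force: [-0.4, 0.3, -0.8]
finger_gap: 0.0478
(-0.40664973855018616, 0.9999988079071045, (11, 29), (7, 8))
(-0.4043446481227875, 0.9993038177490234, (11, 29), (7, 8))
```

View pics/s6b.png

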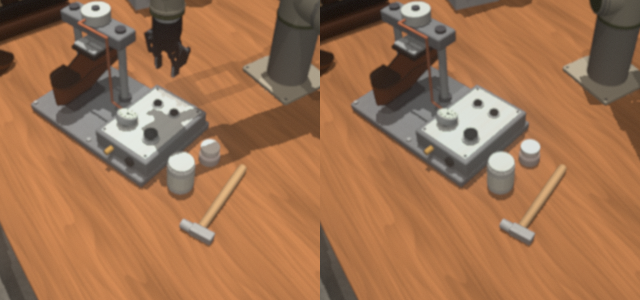

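View pics/w6.png

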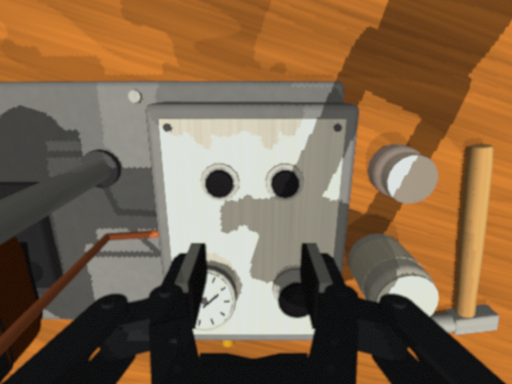

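The pad is back up (template match at its original position, 0.999), both keys are up, and the tin, jar and hammer look unmoved. The hand is clear and its wrist force is about zero.

```bash
python3 -c "
from bench import ctrl
print(ctrl.hand_in(), ctrl.observe()['clock'])"
```

```text
the job is handed in; nothing more can be done
the job is handed in; nothing more can be done
```

The half sole has been pressed on and the job is handed in. I set the fingers 48 mm apart and pushed both start keys down to their stop together, with about 30 N in total. The pad stayed down on the sole from about 7.0 s to 11.1 s without a break. Then I lifted the hand straight up by about 13 cm.

**Pad:** its picture moved 6 px while the keys were held, matching the 6.0 px predicted for the full 22 mm. After release it matched its starting position (0.999).

**At the end:** the wrist force was near zero. By eye in the pictures, both keys were up, the vent button was untouched, and the tin, jar and hammer had not moved. The last check was at about 13 s, well within the 42 s limit.

**Disagreements:**
- The top and wrist cameras disagreed by about 4 mm on where the keys were, so I aimed midway between them.
- While pressing there was also a sideways friction load of about 16 N on the keys. It caused no visible slip.
- I could not read the key travel directly. That both keys were fully down is inferred from the balanced force at the stop and from the pad coming all the way down.

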